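Third hand at the casting-box jig

TASK

Pull the drawer of the small wooden cabinet all the way out to its stop and leave it open, then take the T-shaped end board out of it and stand it upright on the base of the assembly jig, with its wide flat face square and centred against the spring-loaded fence. Push the fence back with a steady force of about 10 newtons, without bottoming out its springs, and finish while still holding the board there in the gripper, so that a colleague can screw it. Leave the crockery, the jar and the brush on the bench alone.

Things in the scene. Friction and masses are not known exactly. Their poses are not given: they have to be found in the camera images.
- cabinet: Low wooden bench cabinet with one drawer, fixed to the bench, 250 (x) x 240 (y) x 100 (z) mm. Origin: centre of its underside, on the bench. Its own -x axis points out of the drawer front, towards the robot side; the drawer slides along it. It stands on either side of the bench, the jig on the other.
- cabinet_drawer0 (a joint): How far the drawer is pulled out, in m: 0 shut, 0.1736 at its stop. It may start a little open. Friction about 1 N; it stays where it is left. Inside 205 mm long, 198 mm wide, 56 mm deep; floor 22 mm and top edge of its front 87 mm above the bench.
- cabinet_drawer0_handle (a point): Middle of the round steel bar of the drawer's handle; the level bar runs along the cabinet's y, is 130 mm long and 11 mm thick, with its axis 35 mm in front of the drawer front and about 62 mm above the bench; the point moves with the drawer and has the cabinet's axes. The gap between bar and front takes a finger from above.
- board: Loose brown wooden end board, T-shaped from above, 60 mm tall, 0.1 to 0.2 kg, in the drawer, flat face to its back. A rib 100 mm long (x), 16 mm thick (y) meets the middle of a cross plate 12 mm thick (x), 80 mm wide (y). Origin: underside, below the centre of mass, in the rib 34 mm before the plate: grip it there, across its thickness. +x runs along the rib to the plate, z up.
- board_face (a point): Centre of the board's flat outer face, the face to be pressed: 46 mm from the board's origin along its +x, 30 mm above its underside.
- jig: Assembly jig fixed to the bench: plywood base board 250 (x) x 160 (y) mm, 18 mm thick, its top 18 mm above the bench. Origin: on its underside, below the middle of the fixed rear block; the base reaches from 220 mm before it (-x) to 30 mm behind it. The jig's +x axis is the direction of pressing, away from the robot; the rear block is 20 mm thick and 45 mm tall above the base.
- fence: Jig's fence plate on two springs, 12 mm thick, 120 mm wide (y), from 1.5 mm to 46.5 mm above the base top. Origin: centre of its front face, which looks along the jig's -x; axes as the jig. Free, the face stands 70 mm before the jig's origin; pushed, the fence slides along the jig's +x against 0.5 N per mm (10 N at 20 mm) and hits its hard stop at 35 mm.
- jar: Bystander: small capped jar, 42 mm across, 70 mm tall, between cabinet and jig. Origin: centre of its underside.
- mug: Bystander: mug, 76 mm across, 90 mm tall, with a handle. Origin: centre of its underside.
- bowl: Bystander: bowl, 120 mm across, 55 mm tall. Origin: centre of its underside.
- brush: Bystander: brush lying on the bench on the robot's side of the work, pointing away from it. Origin: its middle, at its underside.

How it is judged:
By the outcome, as a careful person would: the job done as asked, in the order asked, and still so for the second after the job is handed in, while the arm keeps its last pose, push and grip.
It also fails if it takes over 61 s, if anything falls off the work surface, if the arm or the gripper's body presses on something with over 40 N, if the wrist force passes 120 N, or if a joint passes its speed limit or range.

ROBOT

A 7-joint arm with a two-finger parallel gripper is mounted at the origin on the work surface. World frame = base frame: x ahead of the robot, y to its left, z up, the work surface at z = 0. Lengths are in m, angles in rad, forces in N, time in s.
With the tool pointing down it reaches from about 0.375 to 0.925 m from the base axis. Payload 3.1 kg.
Tool frame: the origin (TCP) lies midway between the tips of the shut fingers; the grasp point (between the pads) lies 19 mm behind it (ctrl.grip_point_offset is the distance from the TCP to the grasp point, in m); z points along the fingers, y is the line along which they close (so a half turn about z gives the same grasp; the last joint's range is limited). The gripper opens to 85 mm and grips with 20 to 120 N. Pads are 22 mm wide; open, the fingers measure 114 mm over their backs; the gripper's body (76 mm by 85 mm) begins 54 mm behind the grasp point. The pads swing forward as they close: fully open they stand 13 mm farther back than shut.
Start: joints at [-1.434, 0.383, 0.044, 1.598, -0.018, 1.161, -0.05], TCP at [0.151, 0.632, 0.198] pointing down, gripper open.
Joint ranges: [-2.61, 2.61], [-0.41, 2.15], [-1.48, 1.57], [0, 2.5], [-1.57, 4.71], [0.05, 1.97], [-2.85, 2.85]. Speed limits (rad/s): [2.79, 2.79, 3.14, 3.14, 3.14, 3.14, 3.14].

INTERFACE

Orientations are given as [roll, pitch, yaw] about the fixed x, y, z axes, in that order (R = Rz(yaw) Ry(pitch) Rx(roll)).
In Python, from workcell import ctrl gives the robot as it stands.
- The arm moves only by the shell command python3 -m creep 'ROWS'. ROWS is a JSON object of lists of equal length, an entry for each row: "rot": the turn, a rotation vector about the tool's x, y, z in degrees, a list of three; "linear": the shift along the tool's x, y, z in m, a list of three; "hand": the closure, from 0 (fully open) to 1 (shut). A call has 1 to 10 rows; each row is the pose to reach, as a shift and turn from the pose commanded when the call began, along the tool's axes at that moment; what a row does not reach only later rows make up. A row lasts 1/12 s, in which the tool goes at most 41.7 mm and 7.16 degrees, less where a joint would pass 70% of its speed; a pose out of reach is approached as far as the arm can. A call with a gripper value outside its range is refused whole. The fingers move at their own pace and stop on an object; the grip force is fixed at half the most. Time passes only in rows, so rows that repeat a pose let the fingers close. It gives the time, the measured TCP pose, the force, the opening and the grip force at its end, in the units of the state.
- ctrl.get_state(): the state, without advancing time (a new reading comes with each control period).
- ctrl.read_camera(name): name is "side" or "top" or "wrist"; returns the picture (420x560x3 uint8, red, green, blue); there is no depth.
- ctrl.camera_info(name): a dict with "fx", "fy", "cx", "cy" (pixels), "rvec" (rotation vector, rad) and "tvec" (3), from world to camera coordinates, as OpenCV has them. Camera axes: x right, y down, z forward; pixel columns grow to the right and rows downward; lengths in m; the calibration is good to about 2 mm. A picture is of the moment at which its call begins: read the wrist's pose just before it. camera_info takes no time and is no camera call; for the wrist camera it gives the pose at the moment of the call.
- ctrl.hand_in(): hands the job in; it is judged then, once.
The state is a dict: "time_s": time; "joint_pos": joint angles; "joint_vel": joint speeds; "joint_torque": joint torques, N m; "position": TCP position; "tool_rot": TCP orientation; "wrist_force": force on the tool from outside, world axes, zero at the start; "wrist_torque": the same for the moment, N m; "grip_width": finger opening in m; "finger_force": force on a finger pad.
Only numpy, scipy, OpenCV 4.12 (cv2) and the standard library are available. Lean on these libraries where they do the work, as an engineer would, in place of code of your own. Each camera call takes 0.05 s, during which the arm holds its last target. There are 200 camera calls.

## Working session

There is one attempt and no reset: what is moved stays moved. The work goes in short steps, Python scripts to look and compute and a shell command to move; the robot and the scene stay as the last step left them, time stands still between calls to the robot, and variables do not carry over. Pictures are saved under pics/ and viewed, at most 10 in all, crops included, and the job is handed in when it is done.

```bash
mkdir -p pics; ls; python3 - <<'E'
from workcell import ctrl
import cv2
print(ctrl.get_state(), ctrl.grip_point_offset)
for n in("top","side"):
    cv2.imwrite(f"pics/{n}0.png",ctrl.read_camera(n)[:,:,::-1]); print(n,ctrl.camera_info(n))
E
```

```text
pics
{'time_s': 0.0, 'joint_pos': array([-1.43379476,  0.38384926,  0.04381455,  1.59958694, -0.01787003,
        1.16119731, -0.04990536]), 'joint_vel': array([ 0.0007794 , -0.00122447,  0.00053442,  0.00297507, -0.00077598,
        0.00030203, -0.00046357]), 'joint_torque': array([-9.92221499e-05, -4.33454168e+01,  1.02440961e+00, -2.49519718e+01,
        1.05614922e-02,  1.12085551e-02, -2.01464701e-06]), 'position': array([0.1509896 , 0.63115414, 0.19667177]), 'tool_rot': array([-3.13894877e+00,  1.63014848e-04,  2.90689546e+00]), 'wrist_force': array([-0.23406298,  0.38017548,  0.02936729]), 'wrist_torque': array([-0.01187159, -0.02801441, -0.0010401 ]), 'finger_force': 0.0, 'grip_width': 0.08516974266482062} 0.0187
top {'fx': 419.7752206275177, 'fy': 419.7752206275177, 'cx': 279.01689392181635, 'cy': 209.4312314459466, 'rvec': array([ 2.19208798, -2.16405027,  0.07111951]), 'tvec': array([0.01333848, 0.58562159, 1.18377097])}
side {'fx': 409.49856195199965, 'fy': 409.49856195199965, 'cx': 285.20905706868496, 'cy': 212.72230223448696, 'rvec': array([ 2.30240309, -0.95569742,  0.31615682]), 'tvec': array([-0.41709187,  0.35789535,  0.99649793])}
```

View pics/top0.png

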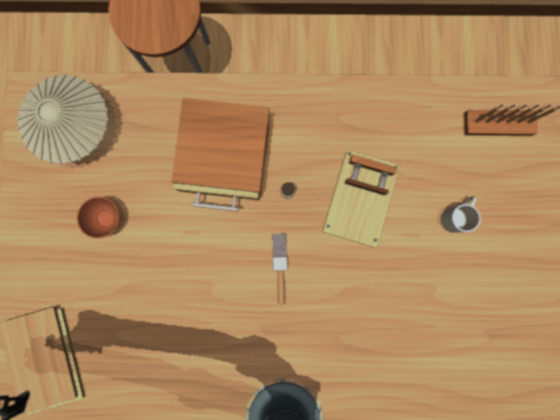

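View pics/side0.png

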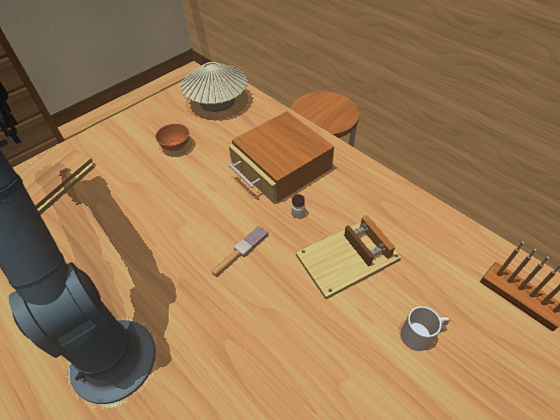

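```bash
python3 - <<'E'
import cv2,numpy as np
def c(n,x,y): return cv2.resize(cv2.imread(f"pics/{n}0.png")[y:y+100,x:x+133],(399,300),interpolation=cv2.INTER_CUBIC)
cv2.imwrite("pics/crops.png",np.vstack([np.hstack([c("top",165,125),c("top",300,150)]),np.hstack([c("side",215,110),c("side",290,205)])]))
E
```

```text
(no output)
```

View pics/crops.png

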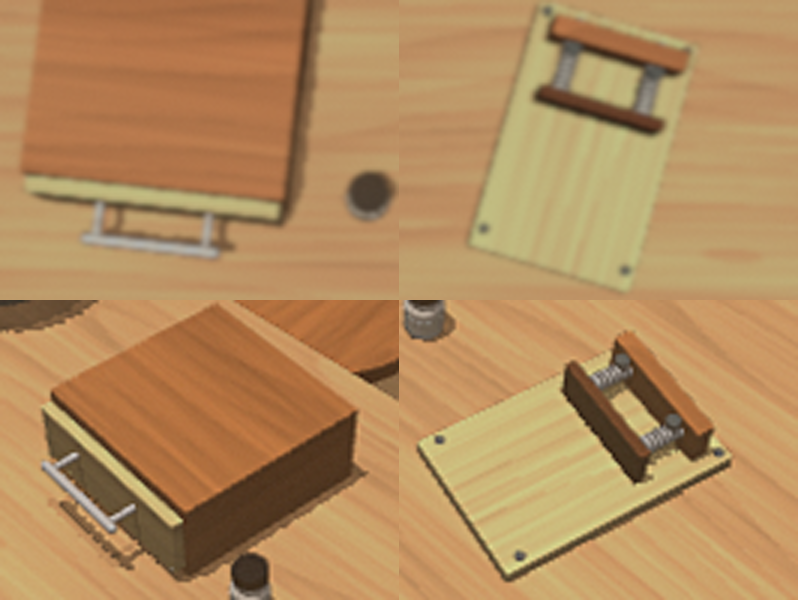

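```bash
cat > h.py <<'E'
import numpy as np,cv2
from workcell import ctrl
def PM(i):
    R=cv2.Rodrigues(np.array(i["rvec"]))[0];K=np.array([[i["fx"],0,i["cx"]],[0,i["fy"],i["cy"]],[0,0,1]]);return K,R,np.array(i["tvec"])
def tri(ia,a,ib,b):
    P=[K@np.c_[R,t] for K,R,t in(PM(ia),PM(ib))]
    X=cv2.triangulatePoints(P[0],P[1],np.array(a,float).reshape(2,1),np.array(b,float).reshape(2,1))[:,0];return X[:3]/X[3]
def plane(i,p,z):
    K,R,t=PM(i);d=R.T@np.linalg.solve(K,[*p,1]);c=-R.T@t;return c+d*(z-c[2])/d[2]
def proj(i,X):
    K,R,t=PM(i);x=K@(R@np.array(X)+t);return x[:2]/x[2]
E
python3 - <<'E'
from h import *
np.set_printoptions(precision=4,suppress=True)
T,S=ctrl.camera_info("top"),ctrl.camera_info("side")
for n,a,b,z in [("handL",(192.7,204.3),(229.7,165),.062),("handR",(237.7,209.7),(252.7,185.3),.062),("cabL",(172.3,182.3),(231.7,141.7),.1),("cabR",(259.7,192.7),(277,181.7),.1),
 ("fenL",(346,182.7),(346.3,225.7),.0645),("fenR",(386.3,194),(370.7,257.7),.0645),("jFL",(323.7,231),(296.3,254),.018),("jFR",(377.3,247),(326.3,296.7),.018),("jBR",(397.7,166),(400.7,258.7),.018),("jBL",(347,151),None,.018)]:
    print(n,tri(T,a,S,b) if b else "",plane(T,a,z),plane(S,b,z) if b else "")
print("jar",plane(T,(288,189),.07))
E
```

```text
handL [0.5942 0.2607 0.062 ] [0.5937 0.2611 0.062 ] [0.5947 0.2604 0.062 ]
handR [0.5802 0.1334 0.0731] [0.5802 0.1353 0.062 ] [0.5873 0.141  0.062 ]
cabL [0.6506 0.3113 0.0942] [0.6496 0.3099 0.1   ] [0.647  0.3056 0.1   ]
cabR [0.6249 0.0719 0.101 ] [0.6241 0.0727 0.1   ] [0.6266 0.0719 0.1   ]
fenL [ 0.661  -0.1664  0.0705] [ 0.6591 -0.1648  0.0645] [ 0.6681 -0.166   0.0645]
fenR [ 0.6309 -0.2787  0.0618] [ 0.6288 -0.2764  0.0645] [ 0.6315 -0.2809  0.0645]
jFL [ 0.5252 -0.1084  0.0123] [ 0.5253 -0.1081  0.018 ] [ 0.5223 -0.1108  0.018 ]
jFR [ 0.4814 -0.2604  0.021 ] [ 0.4816 -0.2613  0.018 ] [ 0.4824 -0.2594  0.018 ]
jBR [ 0.7197 -0.3255  0.0089] [ 0.7162 -0.3213  0.018 ] [ 0.7159 -0.3289  0.018 ]
jBL  [ 0.7586 -0.1746  0.018 ] 
jar [ 0.6388 -0.0037  0.07  ]
```

```bash
cat >> h.py <<'E'
from scipy.spatial.transform import Rotation as Ro
np.set_printoptions(precision=4,suppress=True)
def goal(p,yawdeg):
    s=ctrl.get_state();R=Ro.from_euler("xyz",s["tool_rot"]);Rt=Ro.from_euler("xyz",[np.pi,0,np.radians(yawdeg)])
    print("linear",R.inv().apply(np.array(p)-s["position"]),"rot",(R.inv()*Rt).as_rotvec(degrees=True))
def st():
    s=ctrl.get_state();print("t",s["time_s"],"p",s["position"],"rpy",np.degrees(s["tool_rot"]),"F",s["wrist_force"],"w",s["grip_width"],"ff",s["finger_force"],"q",s["joint_pos"])
E
python3 -c "
from h import *
goal([.587,.198,.15],83.9)"
```

```text
linear [-0.5248 -0.3199  0.0476] rot [-0.1085  0.1071 82.6531]
```

```bash
python3 -m creep '{"linear":[[-0.035,-0.021,0],[-0.07,-0.043,0],[-0.105,-0.064,0],[-0.14,-0.085,0],[-0.175,-0.107,0],[-0.21,-0.128,0],[-0.245,-0.149,0],[-0.28,-0.171,0],[-0.315,-0.192,0],[-0.35,-0.213,0]],"rot":[[0,0,5.5],[0,0,11],[0,0,16.5],[0,0,22],[0,0,27.5],[0,0,33],[0,0,38.5],[0,0,44],[0,0,49.5],[0,0,55]],"hand":[0,0,0,0,0,0.3,0.6,0.7,0.7,0.7]}'; python3 -c "
from h import *
st();goal([.587,.198,.15],83.9)"
```

```text
time_s: 0.93
position: [0.4427, 0.3416, 0.1977]
tool_rot: [-3.141, 0.0, 1.942]
wrist_force: [0.3, 1.3, -0.2]
grip_width: 0.0263
finger_force: 0.0
t 0.9333 p [0.4427 0.3416 0.1977] rpy [-179.9584    0.0004  111.2818] F [ 0.3053  1.2533 -0.1668] w 0.026293605401234495 ff 0.0 q [-1.0662  0.2183  0.383   1.8348 -0.0909  1.1062 -0.2791]
linear [-0.1862  0.0823  0.0477] rot [-0.0408  0.0104 27.3818]
```

```bash
python3 -m creep '{"linear":[[-0.03,0.013,0],[-0.06,0.027,0],[-0.09,0.04,0.01],[-0.12,0.053,0.02],[-0.15,0.067,0.03],[-0.175,0.078,0.04],[-0.186,0.082,0.048],[-0.186,0.082,0.048],[-0.186,0.082,0.048]],"rot":[[0,0,5],[0,0,10],[0,0,15],[0,0,20],[0,0,25],[0,0,27.4],[0,0,27.4],[0,0,27.4],[0,0,27.4]],"hand":[0.7,0.7,0.7,0.7,0.7,0.7,0.7,0.7,0.7]}'; python3 - <<'E'
from h import *
st();goal([.587,.198,.043],83.9)
i=ctrl.camera_info("wrist");cv2.imwrite("pics/w1.png",ctrl.read_camera("wrist")[:,:,::-1]);print(i)
for z in (0.062,):
  for p in([.594,.261,z],[.5805,.136,z],[.587,.198,z]): print(proj(i,p))
E
```

```text
time_s: 1.68
position: [0.5859, 0.1998, 0.149]
tool_rot: [-3.139, 0.001, 1.467]
wrist_force: [-0.5, 0.7, 0.9]
grip_width: 0.0256
finger_force: 0.0
t 1.6833 p [0.5859 0.1998 0.149 ] rpy [-179.8677    0.0726   84.046 ] F [-0.5015  0.7154  0.947 ] w 0.02560587157542089 ff 0.0 q [-0.8162  0.4087  0.5286  1.7398 -0.2318  1.0583 -0.3124]
linear [-0.0016  0.0015  0.106 ] rot [-0.1322  0.0727  0.1459]
{'fx': 320.62819007115496, 'fy': 320.62819007115496, 'cx': 277.1155908545896, 'cy': 212.27954659663527, 'rvec': array([-2.8408,  0.1465,  0.0249]), 'tvec': array([-0.5616,  0.223 ,  0.4095])}
[279.9093 130.1642]
[278.9711 272.5723]
[279.1764 206.7548]
```

View pics/w1.png

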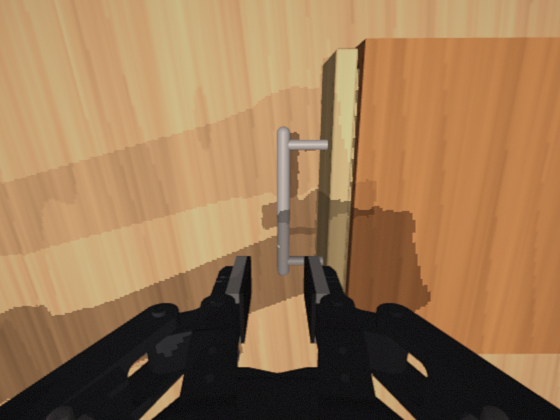

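```bash
python3 -m creep '{"linear":[[0,0.004,0.02],[-0.001,0.005,0.04],[-0.001,0.005,0.06],[-0.001,0.005,0.08],[-0.001,0.005,0.095],[-0.001,0.005,0.105],[-0.001,0.005,0.105],[-0.001,0.005,0.105],[-0.001,0.005,0.105],[-0.001,0.005,0.105]],"rot":[[0,0,0],[0,0,0],[0,0,0],[0,0,0],[0,0,0],[0,0,0],[0,0,0],[0,0,0],[0,0,0],[0,0,0]],"hand":[0.7,0.7,0.7,0.7,0.7,0.7,0.7,1,1,1]}'; python3 -m creep '{"linear":[[0,0,0],[0,0,0],[0,0,0]],"rot":[[0,0,0],[0,0,0],[0,0,0]],"hand":[1,1,1]}';python3 -c "
from h import *
st()"
```

```text
time_s: 2.57
position: [0.5927, 0.2, 0.0467]
tool_rot: [3.139, -0.002, 1.469]
wrist_force: [0.9, -0.4, -0.5]
grip_width: -0.0001
finger_force: 0.0
time_s: 2.82
position: [0.5919, 0.1993, 0.0457]
tool_rot: [3.141, -0.001, 1.469]
wrist_force: [-0.2, -0.2, 0.4]
grip_width: -0.0004
finger_force: 0.0
t 2.8167 p [0.5919 0.1993 0.0457] rpy [179.9525  -0.0356  84.1391] F [-0.2078 -0.153   0.3844] w -0.00044331101016466707 ff 0.0 q [-0.7647  0.5455  0.477   1.7918 -0.3147  0.8791 -0.2465]
```

```bash
python3 - <<'E'
from h import *
i=ctrl.camera_info("wrist");w=ctrl.read_camera("wrist")[150:420,150:420,::-1]
s=ctrl.read_camera("side")[100:235,200:335,::-1]
r=lambda a:cv2.resize(a,(400,400),interpolation=cv2.INTER_CUBIC)
cv2.imwrite("pics/c2.png",np.hstack([r(w),r(s)]));p=ctrl.get_state()["position"]
print(proj(i,[p[0],p[1],.062]))
E
```

```text
[277.1904 256.4281]
```

View pics/c2.png

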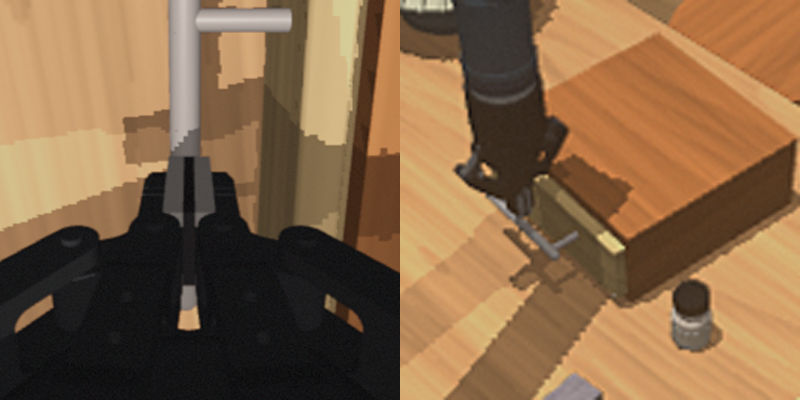

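```bash
python3 - <<'E'
from h import *
a={'fx':320.628,'fy':320.628,'cx':277.1156,'cy':212.2795,'rvec':np.array([-2.8408,0.1465,0.0249]),'tvec':np.array([-0.5616,0.2230,0.4095])}
b=ctrl.camera_info("wrist")
print(tri(a,(284,145),b,(275,163.5)))
for z in(.04,.05,.062,.07):print(z,plane(a,(284,145),z),plane(b,(275,163.5),z))
for i in(a,b):K,R,t=PM(i);print(-R.T@t,R[2])
E
```

```text
[0.5958 0.2494 0.063 ]
0.04 [0.5964 0.2471 0.04  ] [0.595  0.2463 0.04  ]
0.05 [0.5963 0.248  0.05  ] [0.5952 0.2477 0.05  ]
0.062 [0.5962 0.2491 0.062 ] [0.5955 0.2495 0.062 ]
0.07 [0.5961 0.2499 0.07  ] [0.5956 0.2506 0.07  ]
[0.5936 0.2734 0.325 ] [-0.0322 -0.2913 -0.9561]
[0.5988 0.2725 0.2214] [-0.0291 -0.2902 -0.9565]
```

```bash
python3 -m creep '{"linear":[[0,-0.005,0],[0,-0.01,0],[0,-0.015,0],[0,-0.02,0],[0,-0.025,0],[0,-0.03,0],[0,-0.03,0]],"rot":[[0,0,0],[0,0,0],[0,0,0],[0,0,0],[0,0,0],[0,0,0],[0,0,0]],"hand":[1,1,1,1,1,1,1]}';python3 - <<'E'
from h import *
st()
w=ctrl.read_camera("wrist")[100:420,120:440,::-1]
s=ctrl.read_camera("side")[140:210,205:275,::-1]
r=lambda a:cv2.resize(a,(400,400),interpolation=cv2.INTER_CUBIC)
cv2.imwrite("pics/c3.png",np.hstack([r(w),r(s)]))
E
```

```text
time_s: 3.5
position: [0.56, 0.2027, 0.0448]
tool_rot: [-3.14, 0.0, 1.47]
wrist_force: [0.1, -0.4, -0.1]
grip_width: 0.0003
finger_force: 0.0
t 3.5 p [0.56   0.2027 0.0448] rpy [-179.9029    0.0027   84.1978] F [ 0.1476 -0.4292 -0.0512] w 0.00028225330402828713 ff 0.0 q [-0.8044  0.5003  0.481   1.8632 -0.3005  0.8514 -0.2745]
```

View pics/c3.png

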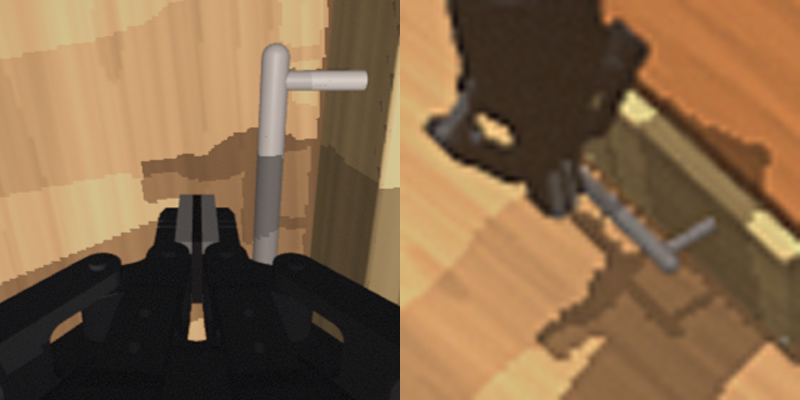

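```bash
python3 - <<'E'
from h import *
a={'fx':320.628,'fy':320.628,'cx':277.1156,'cy':212.2795,'rvec':np.array([-2.8408,0.1465,0.0249]),'tvec':np.array([-0.5616,0.2230,0.4095])}
b=ctrl.camera_info("wrist");S=ctrl.camera_info("side");T=ctrl.camera_info("top")
print(tri(a,(284,129),b,(340,137)),tri(b,(340,137),S,(229.7,165)),tri(b,(340,137),T,(192.7,204.3)))
for q in(a,b):
  for z in(.035,.05,.062):print(z,plane(q,(284,129) if q is a else (340,137),z))
# tip of fingers in b: crop (197,195)
p=ctrl.get_state()["position"];print("tcp px",proj(b,p),"pads seen",(120+197*.8,100+195*.8), proj(b,p+[0,.011,0]))
print(tri(S,(205+672*.175,140+262*.175),T,(237.7,209.7)))
E
```

```text
[0.5974 0.2621 0.0638] [0.5971 0.2627 0.0592] [0.5953 0.2617 0.0618]
0.035 [0.5978 0.2604 0.035 ]
0.05 [0.5975 0.261  0.05  ]
0.062 [0.5974 0.2616 0.062 ]
0.035 [0.6028 0.2601 0.035 ]
0.05 [0.6001 0.2614 0.05  ]
0.062 [0.5979 0.2624 0.062 ]
tcp px [277.5397 244.5325] pads seen (277.6, 256.0) [275.6395 227.107 ]
[0.6445 0.0475 0.1125]
```

```bash
python3 - <<'E'
from h import *
b=ctrl.camera_info("wrist");p=ctrl.get_state()["position"]
for z in np.arange(.03,.11,.01):print(z,plane(b,(277.6,256),z),p)
S=ctrl.camera_info("side");T=ctrl.camera_info("top")
px=(205+565*.175,140+213*.175);print("tip seen in side",px,"tcp proj",proj(S,p),"at .062",proj(S,p+[0,0,.02]),proj(S,p+[0,0,.035]))
E
```

```text
0.03 [0.56   0.1882 0.03  ] [0.5614 0.2025 0.0451]
0.04 [0.5605 0.1928 0.04  ] [0.5614 0.2025 0.0451]
0.05 [0.5609 0.1974 0.05  ] [0.5614 0.2025 0.0451]
0.060000000000000005 [0.5614 0.2019 0.06  ] [0.5614 0.2025 0.0451]
0.07 [0.5618 0.2065 0.07  ] [0.5614 0.2025 0.0451]
0.08000000000000002 [0.5623 0.2111 0.08  ] [0.5614 0.2025 0.0451]
0.09000000000000001 [0.5627 0.2157 0.09  ] [0.5614 0.2025 0.0451]
0.1 [0.5632 0.2203 0.1   ] [0.5614 0.2025 0.0451]
tip seen in side (303.875, 177.275) tcp proj [234.0214 183.1821] at .062 [233.3003 178.8199] [232.7479 175.4779]
```

```bash
python3 -m creep '{"linear":[[0,0,-0.02],[0,0.005,-0.03],[0,0.015,-0.03],[0,0.025,-0.03],[0,0.03,-0.03],[0,0.03,-0.03],[0,0.03,-0.01],[0,0.03,0.01],[0,0.03,0.028],[0,0.03,0.028]],"rot":[[0,0,0],[0,0,0],[0,0,0],[0,0,0],[0,0,0],[0,0,0],[0,0,0],[0,0,0],[0,0,0],[0,0,0]],"hand":[1,0.7,0.7,0.7,0.7,0.7,0.7,0.7,0.7,0.7]}';  python3 -m creep '{"linear":[[0,0,0],[0,0,0],[0,0,0],[0,0,0],[0,0,0],[0,0,0]],"rot":[[0,0,0],[0,0,0],[0,0,0],[0,0,0],[0,0,0],[0,0,0]],"hand":[0.7,1,1,1,1,1]}'
```

```text
time_s: 4.43
position: [0.5871, 0.1979, 0.0121]
tool_rot: [-3.133, 0.005, 1.469]
wrist_force: [-0.7, -0.4, -0.8]
grip_width: 0.0257
finger_force: 0.0
time_s: 4.93
position: [0.5918, 0.1992, 0.0178]
tool_rot: [3.141, -0.0, 1.469]
wrist_force: [-1.2, -1.0, 0.2]
grip_width: 0.0089
finger_force: 58.6
```

```bash
python3 -m creep '{"linear":[[0,-0.008,0],[0,-0.02,0],[0,-0.036,0],[0,-0.052,0],[0,-0.068,0],[0,-0.084,0],[0,-0.1,0],[0,-0.116,0],[0,-0.13,0],[0,-0.14,0]],"rot":[[0,0,0],[0,0,0],[0,0,0],[0,0,0],[0,0,0],[0,0,0],[0,0,0],[0,0,0],[0,0,0],[0,0,0]],"hand":[1,1,1,1,1,1,1,1,1,1]}'
python3 -m creep '{"linear":[[0,-0.006,0],[0,-0.012,0],[0,-0.018,0],[0,-0.022,0]],"rot":[[0,0,0],[0,0,0],[0,0,0],[0,0,0]],"hand":[1,1,1,1]}'
```

```text
time_s: 5.77
position: [0.4517, 0.2132, 0.0178]
tool_rot: [3.14, -0.0, 1.469]
wrist_force: [1.3, -1.4, 0.3]
grip_width: 0.0084
finger_force: 60.0
time_s: 6.1
position: [0.4309, 0.2153, 0.0177]
tool_rot: [3.14, -0.0, 1.468]
wrist_force: [1.5, -4.4, 5.0]
grip_width: 0.0086
finger_force: 60.6
```

```bash
python3 -m creep '{"linear":[[0,-0.003,0],[0,-0.006,0],[0,-0.006,0]],"rot":[[0,0,0],[0,0,0],[0,0,0]],"hand":[1,1,1]}'
python3 -m creep '{"linear":[[0,-0.003,0],[0,-0.005,0],[0,-0.005,0]],"rot":[[0,0,0],[0,0,0],[0,0,0]],"hand":[1,1,1]}'
```

```text
time_s: 6.35
position: [0.4245, 0.2159, 0.0177]
tool_rot: [-3.142, 0.0, 1.468]
wrist_force: [-1.3, -3.7, 7.9]
grip_width: 0.0086
finger_force: 60.7
time_s: 6.6
position: [0.4199, 0.2164, 0.0177]
tool_rot: [3.141, 0.0, 1.468]
wrist_force: [-0.9, -4.6, 7.8]
grip_width: 0.0087
finger_force: 60.8
```

```bash
python3 -m creep '{"linear":[[0,-0.002,0],[0,-0.004,0],[0,-0.004,0]],"rot":[[0,0,0],[0,0,0],[0,0,0]],"hand":[1,1,1]}'
python3 - <<'E'
from h import *
cv2.imwrite("pics/s4.png",cv2.resize(ctrl.read_camera("side")[90:270,170:410,::-1],(800,600),interpolation=cv2.INTER_CUBIC));st()
E
```

```text
time_s: 6.85
position: [0.4192, 0.2165, 0.0177]
tool_rot: [3.134, -0.001, 1.467]
wrist_force: [5.3, -3.7, -0.2]
grip_width: 0.0085
finger_force: 59.9
t 6.9 p [0.4193 0.2165 0.0178] rpy [179.5989  -0.0629  84.0651] F [ 6.0151 -5.1055 -0.1258] w 0.008343030801033352 ff 59.95573818683624 q [-1.004   0.3375  0.49    2.1728 -0.246   0.6771 -0.449 ]
```

View pics/s4.png

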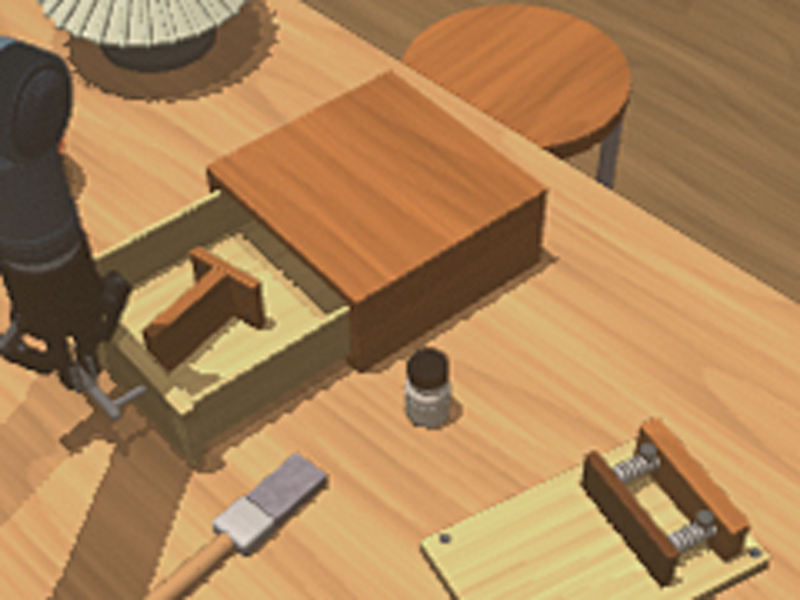

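```bash
python3 -m creep '{"linear":[[0,0.003,0],[0,0.003,0],[0,0.003,-0.02],[0,0.003,-0.05],[0,0.003,-0.08],[0,0.003,-0.11],[0,0.003,-0.14],[0,0.003,-0.17],[0,0.003,-0.2],[0,0.003,-0.2]],"rot":[[0,0,0],[0,0,0],[0,0,0],[0,0,0],[0,0,0],[0,0,-7],[0,0,-14],[0,0,-21],[0,0,-28],[0,0,-35]],"hand":[0.7,0.7,0.7,0.7,0.7,0.7,0.7,0.5,0.3,0]}'
python3 - <<'E'
from h import *
S=ctrl.camera_info("side")
for p in((239.6,172.5),(216.5,190.5)):print(plane(S,p,.082))
goal([.47,.21,.25],174)
E
```

```text
time_s: 7.73
position: [0.4214, 0.2205, 0.2234]
tool_rot: [3.13, -0.004, 2.087]
wrist_force: [1.1, 0.9, 0.4]
grip_width: 0.0612
finger_force: 0.0
[0.5837 0.1955 0.082 ]
[0.4859 0.1881 0.082 ]
linear [-0.033   0.0373 -0.0263] rot [  0.7031   0.1013 -54.4344]
```

```bash
python3 -m creep '{"linear":[[0,0,0],[-0.02,0.02,-0.01],[-0.04,0.04,-0.02],[-0.05,0.055,-0.026],[-0.05,0.055,-0.026],[-0.05,0.055,-0.026],[-0.05,0.055,-0.026],[-0.05,0.055,-0.026],[-0.05,0.055,-0.026],[-0.05,0.055,-0.026]],"rot":[[0,0,-6],[0,0,-12],[0,0,-18],[0,0,-24],[0,0,-30],[0,0,-36],[0,0,-42],[0,0,-48],[0,0,-54],[0,0,-54]],"hand":[0,0,0,0,0,0,0,0,0,0]}'
python3 - <<'E'
from h import *
st()
print(repr(ctrl.camera_info("wrist")))
cv2.imwrite("pics/w5.png",ctrl.read_camera("wrist")[:,:,::-1])
cv2.imwrite("pics/t5.png",ctrl.read_camera("top")[:,:,::-1])
cv2.imwrite("pics/side5.png",ctrl.read_camera("side")[:,:,::-1])
E
```

```text
time_s: 8.57
position: [0.4897, 0.2012, 0.2425]
tool_rot: [3.141, -0.002, 3.025]
wrist_force: [0.1, -0.4, 0.2]
grip_width: 0.0852
finger_force: 0.0
t 8.5667 p [0.4897 0.2012 0.2425] rpy [179.9914  -0.1102 173.3279] F [ 0.1099 -0.4431  0.2348] w 0.08518624470163266 ff 0.0 q [-0.9586  0.1171  0.5337  1.8559 -0.0654  1.1871  1.051 ]
{'fx': 320.62819007115496, 'fy': 320.62819007115496, 'cx': 277.1155908545896, 'cy': 212.27954659663527, 'rvec': array([-2.1719, -1.9337, -0.2869]), 'tvec': array([-0.2558, -0.4935,  0.2878])}
```

View pics/w5.png

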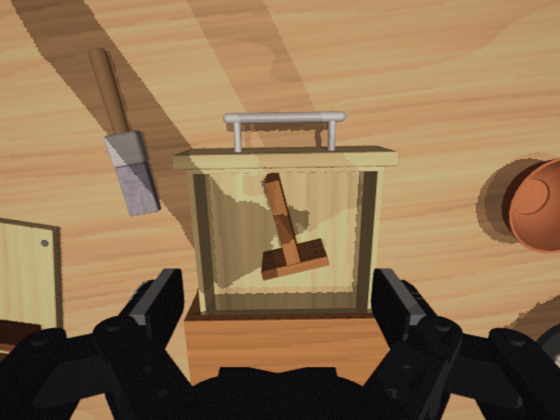

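```bash
cat > fit.py <<'E'
from h import *
from scipy.optimize import minimize
rib=[(-.066,-.008),(.034,-.008),(.034,.008),(-.066,.008)];pl=[(.034,-.04),(.046,-.04),(.046,.04),(.034,.04)]
def model(i,x,y,yaw,z,shape,h=.06,sc=4):
    m=np.zeros((shape[0]*sc,shape[1]*sc),np.uint8);c,s=np.cos(yaw),np.sin(yaw)
    for poly in(rib,pl):
        pts=np.array([proj(i,(x+c*a-s*b,y+s*a+c*b,zz)) for a,b in poly for zz in(z,z+h)],np.float32)
        cv2.fillConvexPoly(m,np.round((cv2.convexHull(pts)+.5)*sc-.5).astype(np.int32),255)
    return cv2.resize(m,shape[::-1],interpolation=cv2.INTER_AREA)/255.
def fit(views,x0,z=None):
    def cost(v):
        zz=v[3] if z is None else z;r=0
        for i,m in views:
            p=model(i,v[0],v[1],v[2],zz,m.shape);r+=1-np.minimum(p,m).sum()/np.maximum(p,m).sum()
        return r
    x0=np.array(x0);sx=np.vstack([x0]+[x0+d for d in np.diag([.01,.01,.1,.01][:len(x0)])])
    o=minimize(cost,x0,method="Nelder-Mead",options=dict(initial_simplex=sx,maxiter=300,xatol=1e-4,fatol=1e-4));return o.x,o.fun
E
python3 - <<'E'
from fit import *
w=cv2.imread("pics/w5.png");s=cv2.imread("pics/side5.png")
iw={'fx':320.628,'fy':320.628,'cx':277.1156,'cy':212.2795,'rvec':np.array([-2.1719,-1.9337,-.2869]),'tvec':np.array([-.2558,-.4935,.2878])}
S=ctrl.camera_info("side")
hw=cv2.cvtColor(w,cv2.COLOR_BGR2HSV)
print([hw[a,b] for a,b in((225,285),(255,290),(270,290),(200,278),(230,240),(200,340),(290,300),(260,250))])
def mask(im,box):
    h=cv2.cvtColor(im,cv2.COLOR_BGR2HSV);m=((h[...,0]<16)&(h[...,1]>120)).astype(float);o=np.zeros_like(m);x,y,X,Y=box;o[y:Y,x:X]=m[y:Y,x:X];return o
mw=mask(w,(210,168,355,290));ms=mask(s,(205,150,258,205));print(mw.sum(),ms.sum())
cv2.imwrite("pics/m.png",mw*255)
for v,x0 in(([(iw,mw)],[.545,.19,.1,.022]),([(iw,mw)],[.545,.19,.1]),([(S,ms)],[.545,.19,.1]),([(iw,mw),(S,ms)],[.545,.19,.1,.022])):
    print(fit(v,x0,None if len(x0)==4 else .022))
E
```

```text
[array([ 13, 168,  91], dtype=uint8), array([ 13, 156, 176], dtype=uint8), array([ 13, 159, 167], dtype=uint8), array([ 14, 162, 162], dtype=uint8), array([ 19, 108, 146], dtype=uint8), array([ 19,  98, 193], dtype=uint8), array([ 19,  98, 195], dtype=uint8), array([ 18, 110, 144], dtype=uint8)]
2870.0 823.0
(array([0.5544, 0.2037, 0.1436, 0.0065]), np.float64(0.06560312189205897))
(array([0.548 , 0.2037, 0.137 ]), np.float64(0.10277358678185111))
(array([0.5463, 0.2071, 0.1687]), np.float64(0.34123186946011286))
(array([0.5471, 0.2041, 0.1426, 0.0221]), np.float64(0.45219952920137696))[ WARN:0@0.718] global loadsave.cpp:1063 imwrite_ Unsupported depth image for selected encoder is fallbacked to CV_8U.
```

```bash
python3 - <<'E'
from h import *
goal([.547,.204,.08],188.2);goal([.547,.204,.009],188.2)
E
```

```text
linear [-0.0562  0.0101  0.1627] rot [  0.0091  -0.0566 -15.1351]
linear [-0.0562  0.0101  0.2337] rot [  0.0091  -0.0566 -15.1351]
```

```bash
python3 -m creep '{"linear":[[-0.02,0.004,0.01],[-0.04,0.008,0.03],[-0.056,0.01,0.06],[-0.056,0.01,0.09],[-0.056,0.01,0.12],[-0.056,0.01,0.145],[-0.056,0.01,0.16],[-0.056,0.01,0.165],[-0.056,0.01,0.165],[-0.056,0.01,0.165]],"rot":[[0,0,-5],[0,0,-10],[0,0,-15],[0,0,-15],[0,0,-15],[0,0,-15],[0,0,-15],[0,0,-15],[0,0,-15],[0,0,-15]],"hand":[0,0.3,0.3,0.3,0.3,0.3,0.3,0.3,0.3,0.3]}'
python3 - <<'E'
from h import *
st();i=ctrl.camera_info("wrist");w=ctrl.read_camera("wrist")[:,:,::-1];cv2.imwrite("pics/w6.png",w)
goal([.547,.204,.009],188.2)
p=ctrl.get_state()["position"];print(proj(i,p))
E
```

```text
time_s: 9.55
position: [0.5482, 0.2037, 0.0787]
tool_rot: [3.141, 0.001, -3.0]
wrist_force: [-0.2, 0.5, 1.6]
grip_width: 0.0596
finger_force: 0.0
t 9.55 p [0.5482 0.2037 0.0787] rpy [ 179.9841    0.0509 -171.8814] F [-0.1989  0.4671  1.5846] w 0.05962826135095992 ff 0.0 q [-0.8208  0.4275  0.4799  1.8753 -0.2476  0.8965  1.4904]
linear [0.002  0.0003 0.0705] rot [ 0.0494  0.14   -0.082 ]
[278.2222 247.9931]
```

View pics/w6.png

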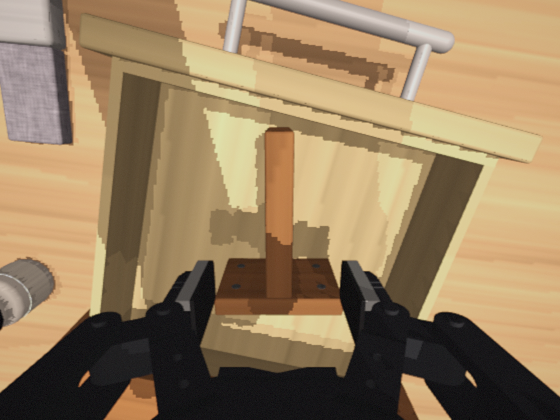

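```bash
python3 - <<'E'
from fit import *
i=ctrl.camera_info("wrist");w=cv2.imread("pics/w6.png")
h=cv2.cvtColor(w,cv2.COLOR_BGR2HSV);m=((h[...,0]<16)&(h[...,1]>120)).astype(float);o=np.zeros_like(m);o[120:320,214:345]=m[120:320,214:345]
print(o.sum(),fit([(i,o)],[.548,.204,.14,.022]),fit([(i,o)],[.548,.204,.14],.022))
c=-PM(i)[1].T@PM(i)[2];print(c, ctrl.get_state()["position"])
for d in(0,.01,.02,.03,.04):
  p=ctrl.get_state()["position"]+[0,0,d]; a=np.radians(8.2)
  print(d,[proj(i,p+[-.011*np.cos(a)*k,-.011*np.sin(a)*k,0]) for k in(1,-1)])
T=ctrl.camera_info("top");t=cv2.imread("pics/t5.png");h=cv2.cvtColor(t,cv2.COLOR_BGR2HSV);m=((h[...,0]<16)&(h[...,1]>120)).astype(float)
print(model(T,.547,.204,.14,.022,m.shape).nonzero()[0].min(), (m*model(T,.547,.204,.14,.022,m.shape)).sum()/model(T,.547,.204,.14,.022,m.shape).sum())
E
```

```text
10115.0 (array([0.5501, 0.2044, 0.138 , 0.0188]), np.float64(0.04287641600536818)) (array([0.548, 0.204, 0.14 ]), np.float64(0.05729973940536748))
[0.4743 0.1925 0.2553] [0.5488 0.2039 0.0795]
0 [array([278.0336, 228.9652]), array([278.0317, 263.2423])]
0.01 [array([278.0961, 235.1816]), array([278.0918, 271.0205])]
0.02 [array([278.1657, 242.1055]), array([278.1586, 279.6512])]
0.03 [array([278.2437, 249.865 ]), array([278.2332, 289.2826])]
0.04 [array([278.3317, 258.6212]), array([278.3169, 300.0995])]
202 0.6878798370522068
```

```bash
python3 -m creep '{"linear":[[0,0,0.02],[0,0,0.04],[0,0,0.055],[0,0,0.065],[0,0,0.072],[0,0,0.072],[0,0,0.072],[0,0,0.072],[0,0,0.072],[0,0,0.072]],"rot":[[0,0,0],[0,0,0],[0,0,0],[0,0,0],[0,0,0],[0,0,0],[0,0,0],[0,0,0],[0,0,0],[0,0,0]],"hand":[0.3,0.3,0.3,0.3,0.3,0.3,0.3,1,1,1]}'
python3 -m creep '{"linear":[[0,0,0],[0,0,0],[0,0,0],[0,0,0],[0,0,0]],"rot":[[0,0,0],[0,0,0],[0,0,0],[0,0,0],[0,0,0]],"hand":[1,1,1,1,1]}'
```

```text
time_s: 10.43
position: [0.5484, 0.2037, 0.007]
tool_rot: [3.141, 0.002, -3.0]
wrist_force: [-0.2, -0.3, -0.1]
grip_width: 0.024
finger_force: 0.0
time_s: 10.85
position: [0.5484, 0.2037, 0.0069]
tool_rot: [3.141, 0.001, -2.999]
wrist_force: [-0.3, 0.3, 5.9]
grip_width: 0.0152
finger_force: 59.1
```

```bash
python3 -m creep '{"linear":[[0,0,-0.01],[0,0,-0.03],[0,0,-0.055],[0,0,-0.08],[0,0,-0.105],[0,0,-0.125],[0,0,-0.13],[0,0,-0.13]],"rot":[[0,0,0],[0,0,0],[0,0,0],[0,0,0],[0,0,0],[0,0,0],[0,0,0],[0,0,0]],"hand":[1,1,1,1,1,1,1,1]}'
python3 -c "
from h import *
st();goal([.573,-.202,.12],164.2)"
```

```text
time_s: 11.52
position: [0.5486, 0.2037, 0.1376]
tool_rot: [3.14, 0.003, -2.999]
wrist_force: [0.3, 0.9, -0.9]
grip_width: 0.0154
finger_force: 58.4
t 11.5167 p [0.5486 0.2037 0.1376] rpy [ 179.9261    0.1692 -171.8508] F [ 0.3429  0.8755 -0.9232] w 0.015359124842129791 ff 58.439977169036865 q [-0.85    0.349   0.5102  1.8371 -0.2002  1.003   1.4554]
linear [ 0.0334 -0.4051  0.017 ] rot [ 0.1082  0.1513 23.9493]
```

```bash
python3 -m creep '{"linear":[[0.001,-0.012,0],[0.003,-0.036,0],[0.006,-0.07,0],[0.009,-0.105,0],[0.012,-0.14,0],[0.014,-0.175,0],[0.017,-0.21,0],[0.02,-0.245,0],[0.023,-0.28,0],[0.026,-0.31,0]],"rot":[[0,0,0],[0,0,2],[0,0,4],[0,0,7],[0,0,10],[0,0,13],[0,0,16],[0,0,19],[0,0,22],[0,0,24]],"hand":[1,1,1,1,1,1,1,1,1,1]}'
python3 -c "
from h import *
goal([.573,-.202,.12],164.2)"
```

```text
time_s: 12.35
position: [0.5624, -0.1134, 0.1344]
tool_rot: [-3.138, -0.003, 2.856]
wrist_force: [-0.2, -0.5, -1.3]
grip_width: 0.0154
finger_force: 58.4
linear [-0.0352 -0.082   0.0145] rot [-0.1862 -0.1893 -0.5601]
```

```bash
python3 -m creep '{"linear":[[-0.008,-0.025,0],[-0.018,-0.045,0.005],[-0.028,-0.065,0.01],[-0.034,-0.076,0.014],[-0.034,-0.08,0.016],[-0.034,-0.08,0.016],[-0.034,-0.08,0.016],[-0.034,-0.08,0.016]],"rot":[[0,0,0],[0,0,0],[0,0,0],[0,0,0],[0,0,0],[0,0,0],[0,0,0],[0,0,0]],"hand":[1,1,1,1,1,1,1,1]}'
python3 - <<'E'
from h import *
st();goal([.573,-.202,.006],164.2)
i=ctrl.camera_info("wrist");w=ctrl.read_camera("wrist")[:,:,::-1];cv2.imwrite("pics/w7.png",w);np.save("i7.npy",i,allow_pickle=True)
for p in([.659,-.165,.0645],[.629,-.2775,.0645]):print(proj(i,p))
t=ctrl.read_camera("top")[:,:,::-1]; cv2.imwrite("pics/t7.png",t)
s=ctrl.read_camera("side")[:,:,::-1]; cv2.imwrite("pics/side7.png",s)
a=cv2.resize(w,(480,360));b=cv2.resize(s[200:300,290:420],(312,240),interpolation=cv2.INTER_CUBIC)
cc=np.zeros((360,800,3),np.uint8);cc[:,:480]=a;cc[:240,484:796]=b;cv2.imwrite("pics/c7.png",cc)
E
```

```text
time_s: 13.02
position: [0.576, -0.1923, 0.1195]
tool_rot: [3.141, -0.002, 2.866]
wrist_force: [-0.1, 0.5, -0.8]
grip_width: 0.0156
finger_force: 58.6
t 13.0167 p [ 0.576  -0.1923  0.1195] rpy [179.9557  -0.0958 164.1928] F [-0.0749  0.4592 -0.8149] w 0.015554853050479378 ff 58.555575013160706 q [-0.2969  0.4588  0.6959  1.7988 -0.3428  1.0096  1.829 ]
linear [ 0.     -0.0103  0.1135] rot [ 0.0443 -0.0957 -0.0072]
[337.2497 301.3635]
[195.9194 303.2494]
```

View pics/c7.png

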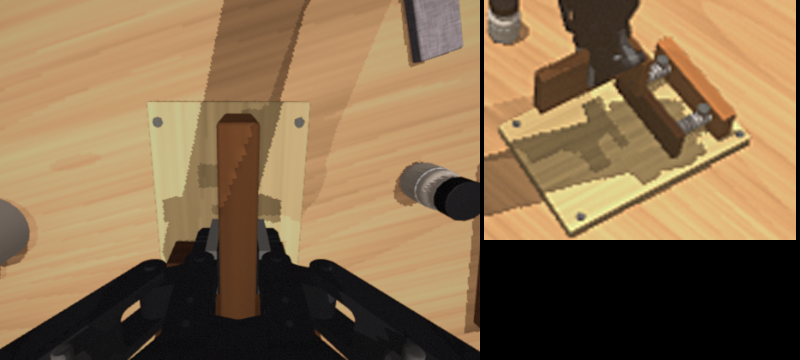

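```bash
python3 - <<'E'
from h import *
i=np.load("i7.npy",allow_pickle=True).item()
w=cv2.imread("pics/w7.png");g=cv2.cvtColor(w,cv2.COLOR_BGR2HSV)
# refine left/right base edges in rows 150..230 by saturation/hue gradient
gb=cv2.GaussianBlur(w,(3,3),0).astype(float)
L=[];Rr=[]
for r in range(135,240,8):
    d=np.abs(gb[r,2:]-gb[r,:-2]).sum(1)
    a=165+np.argmax(d[165:200]);b=335+np.argmax(d[335:370]);L.append((a+1,r));Rr.append((b+1,r))
F=[]
for c in range(185,350,10):
    d=np.abs(gb[102:137,c]-gb[100:135,c]).sum(1);F.append((c,101+np.argmax(d)))
print(L,Rr,F)
W=lambda P:np.array([plane(i,p,.018)[:2] for p in P])
for n,P in(("L",L),("R",Rr),("F",F)):
    v=cv2.fitLine(W(P).astype(np.float32),cv2.DIST_HUBER,0,1e-4,1e-4).ravel();print(n,v,np.degrees(np.arctan2(v[1],v[0])))
print(W([(172.7,119),(360.5,120)]))
E
```

```text
[(np.int64(173), 135), (np.int64(178), 143), (np.int64(175), 151), (np.int64(175), 159), (np.int64(176), 167), (np.int64(177), 175), (np.int64(177), 183), (np.int64(178), 191), (np.int64(179), 199), (np.int64(179), 207), (np.int64(180), 215), (np.int64(181), 223), (np.int64(196), 231), (np.int64(190), 239)] [(np.int64(360), 135), (np.int64(343), 143), (np.int64(359), 151), (np.int64(358), 159), (np.int64(357), 167), (np.int64(357), 175), (np.int64(356), 183), (np.int64(355), 191), (np.int64(354), 199), (np.int64(354), 207), (np.int64(354), 215), (np.int64(353), 223), (np.int64(352), 231), (np.int64(352), 239)] [(185, np.int64(119)), (195, np.int64(119)), (205, np.int64(119)), (215, np.int64(119)), (225, np.int64(119)), (235, np.int64(117)), (245, np.int64(119)), (255, np.int64(117)), (265, np.int64(132)), (275, np.int64(132)), (285, np.int64(132)), (295, np.int64(135)), (305, np.int64(117)), (315, np.int64(114)), (325, np.int64(134)), (335, np.int64(119)), (345, np.int64(119))]
L [ 0.9672 -0.2541  0.5462 -0.2747] -14.720633
R [ 0.9599 -0.2804  0.5825 -0.1226] -16.286737
F [ 0.2995  0.9541  0.5054 -0.1834] 72.571396
[[ 0.4838 -0.2571]
 [ 0.527  -0.107 ]]
```

```bash
python3 - <<'E'
from h import *
i=np.load("i7.npy",allow_pickle=True).item()
W=lambda p:plane(i,p,.018)[:2]
l0,l1,r0,r1=W((173.4,135)),W((181,223)),W((360,135)),W((352.8,223))
for a,b in((l0,l1),(r0,r1),((l0+r0)/2,(l1+r1)/2)):print(a,b,np.degrees(np.arctan2(*(b-a)[::-1])))
f=(W((172.7,119))+W((360.5,120)))/2
for yaw in(-15.8,-15.6):
    u=np.array([np.cos(np.radians(yaw)),np.sin(np.radians(yaw))]);n=np.array([-u[1],u[0]])
    o=f+.22*u;print("width",(W((360.5,120))-W((172.7,119)))@n,"origin",o,"fence",o-.07*u,"lat of centre at f",((l0+r0)/2-f)@n,"top-view lat diff",(np.array([.641,-.221])-(o-.07*u))@n)
E
```

```text
[ 0.4961 -0.2612] [ 0.5713 -0.2829] -16.07992887836736
[ 0.5389 -0.1098] [ 0.6141 -0.1318] -16.287793842050696
[ 0.5175 -0.1855] [ 0.5927 -0.2074] -16.183885099771743
width 0.1562195465186408 origin [ 0.7171 -0.2419] fence [ 0.6497 -0.2229] lat of centre at f -6.399211303712363e-05 top-view lat diff -0.0005757662251863556
width 0.1562160200850719 origin [ 0.7173 -0.2412] fence [ 0.6499 -0.2224] lat of centre at f -0.00010782215633745908 top-view lat diff -0.0010682296645512426
```

```bash
python3 -m creep '{"linear":[[0,-0.005,0.01],[0,-0.0095,0.03],[0,-0.0095,0.05],[0,-0.0095,0.07],[0,-0.0095,0.088],[0,-0.0095,0.1],[0,-0.0095,0.107],[0,-0.0095,0.107],[0,-0.0095,0.107]],"rot":[[0,0,0],[0,0,0.2],[0,0,0.2],[0,0,0.2],[0,0,0.2],[0,0,0.2],[0,0,0.2],[0,0,0.2],[0,0,0.2]],"hand":[1,1,1,1,1,1,1,1,1]}'
python3 -c "
from h import *
st();goal([.573,-.2014,.004],164)"
```

```text
time_s: 13.92
position: [0.5743, -0.2028, 0.0132]
tool_rot: [-3.141, 0.0, 2.862]
wrist_force: [0.4, 0.5, -0.8]
grip_width: 0.0152
finger_force: 58.6
t 13.9167 p [ 0.5743 -0.2028  0.0132] rpy [-179.9817    0.0106  163.9578] F [ 0.3627  0.4802 -0.8432] w 0.015240590174155043 ff 58.55969309806824 q [-0.2089  0.6061  0.6115  1.8468 -0.4576  0.8326  1.9246]
linear [0.0016 0.001  0.0092] rot [-0.0183  0.0106 -0.0422]
```

```bash
python3 -m creep '{"linear":[[0,0.001,0.003],[0,0.001,0.006],[0,0.001,0.008],[0,0.001,0.008]],"rot":[[0,0,0],[0,0,0],[0,0,0],[0,0,0]],"hand":[1,1,1,1]}'
python3 -m creep '{"linear":[[0,0,0.001],[0,0,0.002],[0,0,0.002]],"rot":[[0,0,0],[0,0,0],[0,0,0]],"hand":[1,1,1]}'
python3 -m creep '{"linear":[[0,0,0.001],[0,0,0.001]],"rot":[[0,0,0],[0,0,0]],"hand":[1,1]}'
```

```text
time_s: 14.25
position: [0.5744, -0.2015, 0.0051]
tool_rot: [3.141, 0.0, 2.862]
wrist_force: [-0.2, 0.2, -1.9]
grip_width: 0.0153
finger_force: 58.6
time_s: 14.5
position: [0.5745, -0.2017, 0.0031]
tool_rot: [3.142, 0.0, 2.861]
wrist_force: [-0.4, 0.6, -1.9]
grip_width: 0.0154
finger_force: 58.6
time_s: 14.67
position: [0.5746, -0.2017, 0.003]
tool_rot: [3.141, 0.0, 2.861]
wrist_force: [-2.1, 1.0, 4.1]
grip_width: 0.0155
finger_force: 59.3
```

```bash
python3 -m creep '{"linear":[[-0.003,0,-0.0006],[-0.009,0,-0.0006],[-0.014,0,-0.0006],[-0.018,0,-0.0006],[-0.018,0,-0.0006],[-0.018,0,-0.0006]],"rot":[[0,0,0],[0,0,0],[0,0,0],[0,0,0],[0,0,0],[0,0,0]],"hand":[1,1,1,1,1,1]}'
for k in 1 2; do python3 -m creep '{"linear":[[-0.003,0,0],[-0.006,0,0],[-0.006,0,0],[-0.006,0,0]],"rot":[[0,0,0],[0,0,0],[0,0,0],[0,0,0]],"hand":[1,1,1,1]}';done; python3 -c "
from h import *
st();print(ctrl.get_state()['wrist_force']@[.9613,-.2756,0])"
```

```text
time_s: 15.17
position: [0.5936, -0.2073, 0.0031]
tool_rot: [-3.141, 0.003, 2.862]
wrist_force: [1.2, -0.6, 1.5]
grip_width: 0.0154
finger_force: 59.0
time_s: 15.5
position: [0.5975, -0.2086, 0.003]
tool_rot: [-3.141, 0.0, 2.861]
wrist_force: [-2.3, -0.7, 5.5]
grip_width: 0.0153
finger_force: 59.5
time_s: 15.83
position: [0.6031, -0.2102, 0.003]
tool_rot: [-3.142, 0.0, 2.861]
wrist_force: [-1.8, 1.1, 6.0]
grip_width: 0.0153
finger_force: 59.6
t 15.8333 p [ 0.6031 -0.2102  0.003 ] rpy [-179.9957    0.0073  163.9335] F [-1.7757  1.149   6.016 ] w 0.015314597009000707 ff 59.59638297557831 q [-0.1814  0.6658  0.5941  1.7727 -0.4777  0.8509  1.9261]
-2.023671837371584
```

```bash
python3 -m creep '{"linear":[[-0.003,0,-0.0005],[-0.006,0,-0.001],[-0.006,0,-0.001],[-0.006,0,-0.001]],"rot":[[0,0,0],[0,0,0],[0,0,0],[0,0,0]],"hand":[1,1,1,1]}'
for k in 1; do python3 -m creep '{"linear":[[-0.003,0,0],[-0.006,0,0],[-0.006,0,0],[-0.006,0,0]],"rot":[[0,0,0],[0,0,0],[0,0,0],[0,0,0]],"hand":[1,1,1,1]}';done; python3 -c "
from h import *
st();print(ctrl.get_state()['wrist_force']@[.9613,-.2756,0])"
```

```text
time_s: 16.17
position: [0.6081, -0.2117, 0.0031]
tool_rot: [-3.141, -0.001, 2.861]
wrist_force: [-2.9, -0.7, 2.6]
grip_width: 0.0151
finger_force: 59.1
time_s: 16.5
position: [0.6126, -0.2129, 0.0031]
tool_rot: [3.141, -0.004, 2.861]
wrist_force: [-6.1, 0.7, 4.4]
grip_width: 0.0159
finger_force: 59.5
t 16.5 p [ 0.6126 -0.2129  0.0031] rpy [179.9884  -0.2536 163.9433] F [-6.1421  0.6921  4.4338] w 0.015868367361741204 ff 59.47252571582794 q [-0.1736  0.6831  0.592   1.7426 -0.4794  0.8691  1.9231]
-6.095115989270491
```

```bash
cat > av.py <<'E'
from h import *
a=[]
for k in range(8):
    ctrl.read_camera("side");s=ctrl.get_state();a.append([*s["position"],*s["wrist_force"],s["wrist_force"]@np.array([.9613,-.2756,0])])
print(np.mean(a,0),np.std(a,0)[-1],s["time_s"],np.degrees(s["tool_rot"]))
E
python3 av.py; python3 -m creep '{"linear":[[-0.002,0,-0.0008],[-0.005,0,-0.0008],[-0.005,0,-0.0008],[-0.005,0,-0.0008]],"rot":[[0,0,0],[0,0,0],[0,0,0],[0,0,0]],"hand":[1,1,1,1]}'; python3 av.py
```

```text
[ 0.6126 -0.213   0.0031 -5.5088  1.1099  4.5813 -5.6015] 0.38903215326734464 16.9 [179.9909  -0.2376 163.9424]
time_s: 17.23
position: [0.6159, -0.2139, 0.0033]
tool_rot: [3.141, -0.007, 2.861]
wrist_force: [-7.1, 0.8, 4.2]
grip_width: 0.0155
finger_force: 59.4
[ 0.616  -0.2139  0.0033 -6.6409  1.3216  4.1186 -6.7481] 0.5054054352105939 17.6333 [179.9768  -0.407  163.9416]
```

```bash
cat > disp.py <<'E'
from h import *
S=ctrl.camera_info("side");u=np.array([.9613,-.2756,0]);n=np.array([.2756,.9613,0])
A=cv2.imread("pics/side7.png").astype(np.float32);B=ctrl.read_camera("side")[:,:,::-1].astype(np.float32)
F=np.array([.643,-.2215,0])
def warp(I,d):  # sample top face + upper right front-face strip of fence shifted by d mm along u
    P=[F+u*(a+d)+n*b+[0,0,.0645] for a in np.arange(-.004,.016,.001) for b in np.arange(-.066,-.044,.001)]
    q=np.array([proj(S,p) for p in P],np.float32).reshape(20,22,2);return cv2.remap(I,q,None,cv2.INTER_CUBIC)
ref=warp(A,0);ds=np.arange(0,.036,.0005);c=[np.abs(warp(B,d)-ref).mean() for d in ds]
k=int(np.argmin(c));print("fence moved mm",ds[k]*1e3,c[k],np.round(c[::4],1))
E
python3 disp.py; python3 -c "
from h import *
goal([.616,-.2139,.0031],164)"
```

```text
linear [-0.      0.      0.0002] rot [ 0.0223 -0.4065 -0.0621]Traceback (most recent call last):
  File "disp.py", line 8, in <module>
    ref=warp(A,0);ds=np.arange(0,.036,.0005);c=[np.abs(warp(B,d)-ref).mean() for d in ds]
  File "disp.py", line 7, in warp
    q=np.array([proj(S,p) for p in P],np.float32).reshape(20,22,2);return cv2.remap(I,q,None,cv2.INTER_CUBIC)
ValueError: cannot reshape array of size 920 into shape (20,22,2)
```

```bash
sed -i 's/reshape(20,22,2)/reshape(20,-1,2)/' disp.py; python3 disp.py; python3 -m creep '{"linear":[[-0.002,0,-0.0003],[-0.004,0,-0.0005],[-0.004,0,-0.0005],[-0.004,0,-0.0005]],"rot":[[0,-0.3,0],[0,-0.6,0],[0,-0.7,0],[0,-0.7,0]],"hand":[1,1,1,1]}'; python3 av.py; python3 disp.py
```

```text
fence moved mm 12.0 3.6455064 [12.7 11.9 10.5  9.2  7.5  4.9  3.6  6.6 12.6 18.1 22.9 27.9 33.1 37.8
 41.8 44.9 45.7 44.2]
time_s: 18.07
position: [0.618, -0.2145, 0.003]
tool_rot: [3.141, 0.001, 2.861]
wrist_force: [-8.6, 2.8, 3.7]
grip_width: 0.0154
finger_force: 59.3
[ 0.6179 -0.2145  0.003  -8.448   2.0758  4.0528 -8.6931] 0.3842311788210538 18.4667 [179.9622   0.0714 163.9426]
fence moved mm 13.000000000000002 3.3060808 [14.4 12.5 11.6 10.3  9.   7.   4.3  3.9  8.5 14.  19.1 24.6 30.4 35.5
 40.  43.2 44.1 43.2]
```

```bash
python3 -m creep '{"linear":[[-0.002,0,-0.0004],[-0.004,0,-0.0008],[-0.006,0,-0.001],[-0.008,0,-0.0012],[-0.008,0,-0.0012],[-0.008,0,-0.0012]],"rot":[[0,-0.1,0],[0,-0.2,0],[0,-0.3,0],[0,-0.4,0],[0,-0.4,0],[0,-0.4,0]],"hand":[1,1,1,1,1,1]}'; python3 av.py; python3 disp.py
```

```text
time_s: 19.02
position: [0.6229, -0.2158, 0.003]
tool_rot: [3.14, 0.002, 2.861]
wrist_force: [-11.5, 2.9, 3.3]
grip_width: 0.0156
finger_force: 59.3
[  0.6229  -0.2159   0.003  -10.9109   2.8032   3.6428 -11.2612] 0.41071267657619787 19.4167 [179.9398   0.1412 163.9364]
fence moved mm 19.0 6.2020693 [23.1 21.9 20.9 20.1 20.1 19.7 18.3 15.5 11.3  7.1  6.9 11.6 17.7 23.7
 29.6 33.9 35.8 36.5]
```

```bash
python3 - <<'E'
from h import *
S=ctrl.camera_info("side");B=ctrl.read_camera("side")[:,:,::-1];A=cv2.imread("pics/side7.png")
# drawer handle (right end) + bar: compare with just after opening
x,y=proj(S,[.412,.152,.062]).astype(int);print(x,y)
C=cv2.imread("pics/side5.png")
t=C[y-12:y+12,x-12:x+12];r=cv2.matchTemplate(B[y-20:y+20,x-20:x+20],t,cv2.TM_CCOEFF_NORMED);print(cv2.minMaxLoc(r))
E
```

```text
205 215
(-0.33291706442832947, 0.9699767231941223, (11, 0), (8, 8))
```

```bash
python3 -c "
from h import *
st();print(ctrl.hand_in())"
```

```text
t 19.5167 p [ 0.6228 -0.2159  0.003 ] rpy [179.9402   0.1377 163.9435] F [-11.3218   2.6716   3.6159] w 0.01527623360248327 ff 59.26400542259216 q [-0.1661  0.6953  0.5884  1.7206 -0.4844  0.8724  1.9232]
the job is handed in; nothing more can be done
None
```

Job handed in at about 19.5 s: the drawer is open at its stop, and the gripper is still holding the board upright on the jig base, square and centred to within about 1 mm by my estimate. The fence is pushed back about 19 mm, roughly 9.5 N by its spring rate (about 11 N at the wrist, which I put down to friction on the base).

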